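# Assemble the tiered sweet stand

## Task

Put the sweet stand together on its foot, working upward: first the large tier, then the medium tier, then the small tier, and last the finial on top, each one pushed or set fully down over the peg of the part below so that it sits flat and upright. Let go of everything, and leave the bell, the stapler and the jar of sweets where they are.

Things in the scene. Friction and masses are not known exactly. Their poses are not given: they have to be found in the camera images.
- foot_shoulder (a point): foot of the sweet stand, fixed to the counter: plain square wooden block 96 x 96 mm, 16 thick, no rim, with a short round metal column 32 mm wide. Point: centre of the column's flat shoulder, 40 mm above the counter; on it stands a conical peg 14 high, 18 wide at foot, 8 at tip; z up
- large_tier_mid (a point): large tier, loose, upright: round wooden plate 140 mm wide, 10 thick, rim 14 high; on it a round metal column 32 mm wide (grip here), its flat shoulder 60 mm above the underside; on that a conical peg 14 high, 18 wide at foot, 8 at tip. Socket hole under the plate, 24 wide, 20 deep: seated, the underside rests on the shoulder below. Point: on the axis, 37 mm above the underside; z up
- medium_tier_mid (a point): medium tier, loose, upright: round wooden plate 108 mm wide, 10 thick, rim 14 high; on it a round metal column 32 mm wide (grip here), its flat shoulder 60 mm above the underside; on that a conical peg 14 high, 18 wide at foot, 8 at tip. Socket hole under the plate, 24 wide, 20 deep: seated, the underside rests on the shoulder below. Point: on the axis, 37 mm above the underside; z up
- small_tier_mid (a point): small tier, loose, upright: round wooden plate 80 mm wide, 10 thick, rim 14 high; on it a round metal column 32 mm wide (grip here), its flat shoulder 60 mm above the underside; on that a conical peg 14 high, 18 wide at foot, 8 at tip. Socket hole under the plate, 24 wide, 20 deep: seated, the underside rests on the shoulder below. Point: on the axis, 37 mm above the underside; z up
- finial_mid (a point): finial (top cap), loose, upright: plain metal stud 56 mm high; flange 48 mm wide, 7 high at the bottom, round shaft 32 mm wide (grip here, 10 to 44 mm above the underside), domed top without a peg. Socket hole underneath, 24 wide, 20 deep. Point: on the axis, 28 mm above the underside; z up
- counter_bell: bystander, loose: grey call bell on a black base, 76 mm across, 59 mm high; origin at the centre of its underside. Leave it where it is.
- stapler: bystander, loose: red and black stapler 34 x 131 x 45 mm, long along its y axis; origin at the centre of its underside. Leave it where it is.
- sweet_jar: bystander, loose: clear jar of sweets with a red lid, 64 mm across, 100 mm high; origin at the centre of its underside. Leave it where it is.

How it is judged:
By the outcome, as a careful person would: the job done as asked, in the order asked, and still so for the second after the job is handed in, with the robot touching nothing.
It also fails if it takes over 106 s, if anything falls off the work surface, if the arm or the gripper's body presses on something with over 40 N, if the wrist force passes 120 N, or if a joint passes its speed limit or range.

## Robot

A 6-joint arm with a two-finger parallel gripper is mounted at the origin on a cart in front of the work surface, level with it; the furniture and walls round the work are solid. World frame = base frame: x ahead of the robot, y to its left, z up, the work surface at z = 0. Lengths are in m, angles in degrees, forces in N, time in s.
With the tool pointing down it reaches from about 0.3 to 0.75 m from the base axis. Payload 8.5 kg.
Tool frame: the origin (TCP) lies midway between the tips of the shut fingers; the grasp point (between the pads) lies 19 mm behind it (env.grip_depth is the distance from the TCP to the grasp point, in m); y points along the fingers, x is the direction in which the jaws open and shut, and the axes are right-handed (so a half turn about y gives the same grasp; the last joint's range is limited). The gripper opens to 85 mm and grips with 20 to 120 N. Pads are 22 mm wide; open, the fingers measure 114 mm over their backs; the gripper's body (76 mm by 85 mm) begins 54 mm behind the grasp point. The pads swing forward as they close: fully open they stand 13 mm farther back than shut.
Start: joints at [-85.388, 21.807, 74.336, -0, 83.858, -12.336], TCP at [0.16, -0.526, 0.231] pointing down, gripper open.
Joint ranges: [-178.18, 178.18], [-50.72, 133.34], [12.68, 142.11], [-81.47, 261.47], [9.98, 163.14], [-165.26, 165.26]. Speed limits (degrees/s): [136.94, 136.94, 180, 180, 180, 180].

## Interface

Orientations are given as a 3x3 rotation matrix whose columns are the frame's x, y, z axes.
In Python, from rig import env gives the robot as it stands.
- The arm moves only by the shell command python3 -m inch 'ROWS' [FORCE]. ROWS is JSON, a list that holds one entry, the list of rows, each a list of 7 numbers: the gripper command: -1 is shut, 1 is fully open, values between are in proportion, then the shift along the world's x, y, z in cm, then the turn, a rotation vector about the world's x, y, z in degrees. In form: [[[grip, dx, dy, dz, rx, ry, rz], ...]]. A call has 1 to 20 rows; each row is the pose to reach, as a shift and turn from the pose commanded when the call began; what a row does not reach only later rows make up. A row lasts 1/8 s, in which the tool goes at most 62.5 mm and 10.7 degrees, less where a joint would pass 70% of its speed; a pose out of reach is approached as far as the arm can. A call with a gripper value outside its range is refused whole. The fingers move at their own pace and stop on an object; FORCE is the grip in N (left out, the last holds). Time passes only in rows, so rows that repeat a pose let the fingers close. It gives the time, the measured TCP pose, the force and the opening at its end, in the units of the state.
- env.observe(): the state, without advancing time (a new reading comes with each control period).
- env.get_image(name): name is "side" or "top" or "wrist"; returns a dict with "frame" (480x640x3 uint8, red, green, blue), "mtx" (3x3 intrinsics, pixels), "distortion" ([k1, k2, p1, p2, k3] as OpenCV has them; the pictures are not rectified), "rvec" (rotation vector, rad) and "tvec" (3), from world to camera coordinates, as OpenCV has them. Camera axes: x right, y down, z forward; pixel columns grow to the right and rows downward; lengths in m; the calibration is good to about 2 mm. A picture is of the moment at which its call begins. There is no depth.
- env.close_job(): hands the job in, once; it reports no verdict.
The state is a dict: "time_s": time; "q": joint angles; "qvel": joint speeds; "joint_efforts": joint torques, N m; "position": TCP position; "tool_rot": TCP orientation; "ft_force": force on the tool from outside, world axes, zero at the start; "wrist_torque": the same for the moment, N m; "grip_width": finger opening in m.
Only numpy, scipy, OpenCV 4.12 (cv2) and the standard library are available. Lean on these libraries where they do the work, as an engineer would, in place of code of your own. Each camera call takes 0.05 s, during which the arm holds its last target.

## Working session

There is one attempt and no reset: what is moved stays moved. The work goes in short steps, Python scripts to look and compute and a shell command to move; the robot and the scene stay as the last step left them, time stands still between calls to the robot, and variables do not carry over. Pictures are saved under pics/ and viewed, and the job is handed in when it is done.

```bash
ls; mkdir -p pics; python3 - <<'E'
from rig import env
import cv2
s=env.observe(); print({k:s[k] for k in ('time_s','position','tool_rot','ft_force','grip_width')}, env.grip_depth)
for n in ("side","top","wrist"):
    d=env.get_image(n); cv2.imwrite(f"pics/a_{n}.png",d["frame"][:,:,::-1])
    print(n,d["mtx"],d["distortion"],d["rvec"],d["tvec"])
E
```

```text
pics
{'time_s': 0.0, 'position': array([ 0.16030545, -0.52579901,  0.23069984]), 'tool_rot': array([[ 2.91516081e-01, -1.17413036e-04,  9.56565921e-01],
       [-9.56564829e-01,  1.48002987e-03,  2.91515930e-01],
       [-1.44997391e-03, -9.99998898e-01,  3.19139327e-04]]), 'ft_force': array([-0.89703327, -1.1434373 , -0.67593917]), 'grip_width': 0.08559777182830179} 0.0187
side [[622.61858015   0.         317.55301055]
 [  0.         622.61858015 232.34838554]
 [  0.           0.           1.        ]] [-0.15834276  0.          0.          0.          0.        ] [ 2.14143747 -0.52797317  0.2802522 ] [-0.42350347  0.1602934   1.42885713]
top [[463.16163674   0.         323.42903889]
 [  0.         463.16163674 233.49122696]
 [  0.           0.           1.        ]] [-0.06995703  0.          0.          0.          0.        ] [ 2.18085596 -2.19808949  0.02693627] [0.02975744 0.46584904 1.34797325]
wrist [[404.35195079   0.         315.91061744]
 [  0.         404.35195079 241.29642633]
 [  0.           0.           1.        ]] [-0.0313597  0.         0.         0.         0.       ] [-2.32133628  1.71928054  0.26356396] [-0.54822387 -0.03861947  0.3801988 ]
```

View pics/a_side.png

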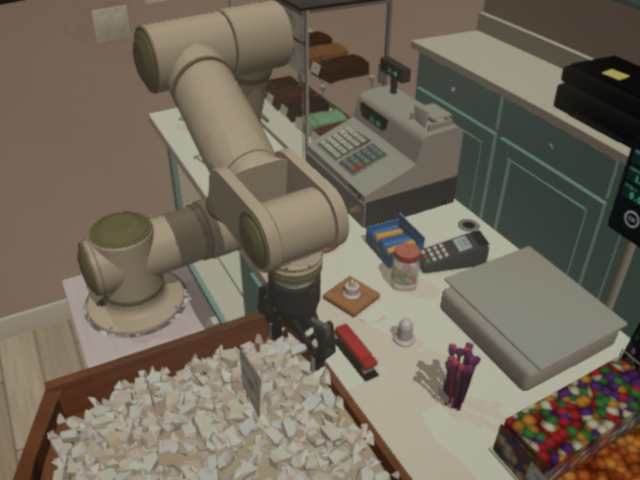

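View pics/a_top.png

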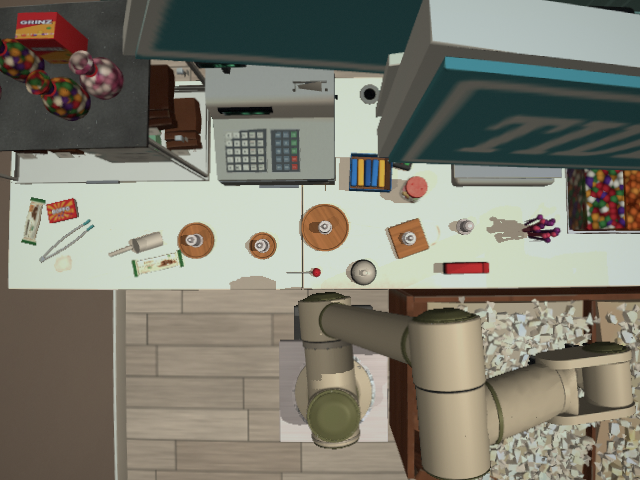

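View pics/a_wrist.png

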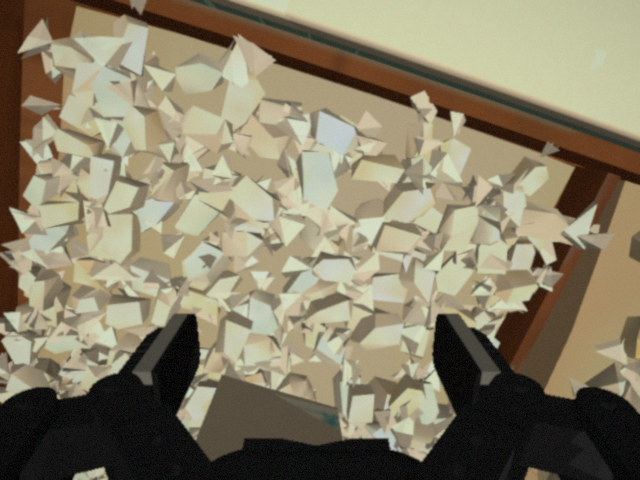

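The top view shows the foot (407,238), the large tier (324,228), the small tier (262,245), the medium tier (196,240), the finial (465,227), the bell (363,271), the stapler (466,268) and the jar (415,188). Next I measure them.

```bash
cat > h.py <<'E'
import numpy as np, cv2
from rig import env
def shot(name,fn=None):
    d=env.get_image(name)
    if fn: cv2.imwrite(f"pics/{fn}.png",d["frame"][:,:,::-1])
    d["R"]=cv2.Rodrigues(np.array(d["rvec"],float))[0]; d["t"]=np.array(d["tvec"],float).ravel()
    return d
def ray(d,uv):
    p=cv2.undistortPoints(np.array(uv,float).reshape(-1,1,2),np.array(d["mtx"]),np.array(d["distortion"])).reshape(-1,2)
    v=np.c_[p,np.ones(len(p))]@d["R"]; return -d["R"].T@d["t"], v
def plane(d,uv,z):
    c,v=ray(d,uv); return c+v*((z-c[2])/v[:,2])[:,None]
def proj(d,P):
    return cv2.projectPoints(np.array(P,float).reshape(-1,1,3),d["R"],d["t"],np.array(d["mtx"]),np.array(d["distortion"]))[0].reshape(-1,2)
def circ(P):
    A=np.c_[2*P[:,0],2*P[:,1],np.ones(len(P))]; b=(P[:,:2]**2).sum(1)
    s=np.linalg.lstsq(A,b,rcond=None)[0]; return s[:2],np.sqrt(s[2]+s[0]**2+s[1]**2)
E
python3 - <<'E'
from h import *
d=shot("top")
print(-d["R"].T@d["t"])
f=d["frame"]; hsv=cv2.cvtColor(f,cv2.COLOR_RGB2HSV)
m=((hsv[...,0]>5)&(hsv[...,0]<22)&(hsv[...,1]>90)).astype(np.uint8)*255
m[:200]=0;m[285:]=0
cs,_=cv2.findContours(m,cv2.RETR_EXTERNAL,cv2.CHAIN_APPROX_NONE)
for c in cs:
    if cv2.contourArea(c)<150: continue
    P=plane(d,c.reshape(-1,2),0.014)
    o,r=circ(P); print(cv2.boundingRect(c),cv2.contourArea(c),o.round(4),round(r,4),cv2.minAreaRect(plane(d,c.reshape(-1,2),.016)[:,:2].astype(np.float32)))
for n,uv,z in (("foot peg",(408,239),.054),("foot sh",(408,239),.04),("fin",(465,227),.056),("bell",(363,271),.059),("jar",(415,188),.1),("stap",(466,268),.045)): print(n,plane(d,[uv],z)[0].round(4))
crop=f[175:290,150:510]; cv2.imwrite("pics/b_top.png",cv2.resize(crop[:, :200],None,fx=4,fy=4,interpolation=cv2.INTER_CUBIC)[:,:,::-1])
cv2.imwrite("pics/b_top2.png",cv2.resize(crop[:, 160:],None,fx=4,fy=4,interpolation=cv2.INTER_CUBIC)[:,:,::-1])
E
```

```text
[ 4.05982064e-01 -2.49085984e-04  1.36752010e+00]
(249, 232, 27, 27) 536.0 [0.4328 0.2062] 0.0384 ((0.4336230754852295, 0.2062789797782898), (0.07664675265550613, 0.07618590444326401), 89.64021301269531)
(178, 223, 36, 36) 967.5 [0.4495 0.4043] 0.0523 ((0.4484046399593353, 0.4039660096168518), (0.1035565435886383, 0.10507766902446747), 0.14319856464862823)
(388, 218, 41, 41) 988.0 [ 0.4506 -0.221 ] 0.0528 ((0.4506846070289612, -0.2207087129354477), (0.09479253739118576, 0.09438992291688919), 19.05799674987793)
(301, 204, 48, 47) 1705.0 [0.4849 0.0228] 0.0683 ((0.484937846660614, 0.022789258509874344), (0.13746243715286255, 0.13473910093307495), 89.45223999023438)
(601, 200, 39, 31) 441.0 [ 0.5103 -0.8665] 0.0513 ((0.5138858556747437, -0.8589897155761719), (0.12231277674436569, 0.09001468122005463), 89.55807495117188)
foot peg [ 0.4465 -0.2144  0.054 ]
foot sh [ 0.447  -0.2167  0.04  ]
fin [ 0.4792 -0.3768  0.056 ]
bell [ 0.3573 -0.0855  0.059 ]
jar [ 0.5853 -0.2285  0.1   ]
stap [ 0.3626 -0.3806  0.045 ]
```

View pics/b_top.png

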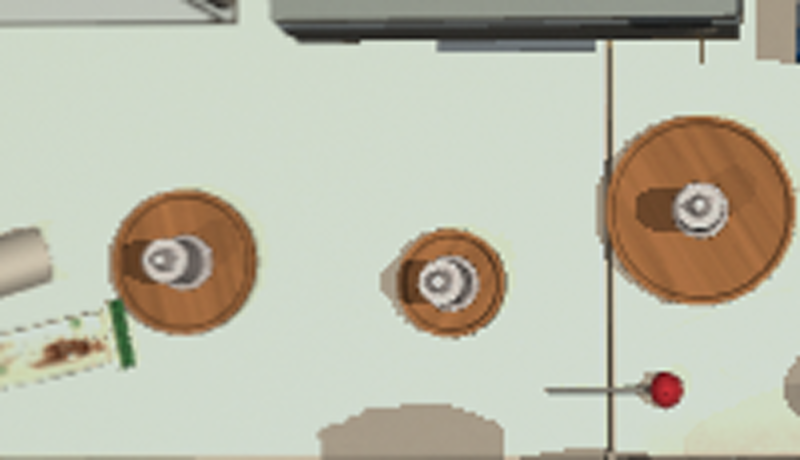

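View pics/b_top2.png

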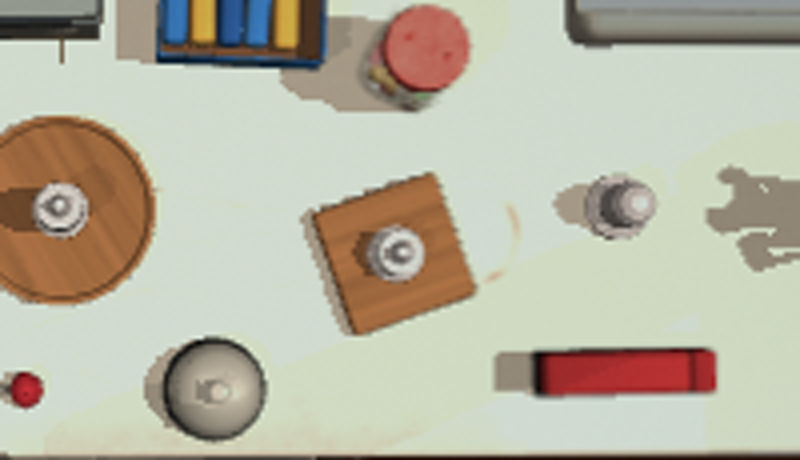

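The zoom confirms the layout. The foot's column looks close to the block centre, but a top-view pixel is about 3 mm, so I will refine with the wrist camera.

```bash
python3 - <<'E'
from h import *
d=shot("wrist"); s=env.observe(); T=s["tool_rot"]; p=s["position"]
c=-d["R"].T@d["t"]
print("cam in tool",T.T@(c-p)," axes(cols=cam x,y,z) in tool\n",(T.T@d["R"].T).round(3))
print("cam world",c, "fwd",d["R"][2])
g=plane(d,[(320,240)],0.0)[0]; print("center hits",g, g-p)
E
python3 -m inch '[[[1,5,5,3,0,0,0],[1,9,11,3,0,0,0],[1,13,17,3,0,0,0],[1,17,23,3,0,0,0],[1,21,29,3,0,0,0],[1,23,31,3,0,0,0],[1,23,31,3,0,0,0],[1,23,31,3,0,0,0],[1,23,31,3,0,0,0]]]'
```

```text
cam in tool [-0.00096789 -0.14255805  0.07592399]  axes(cols=cam x,y,z) in tool
 [[ 1.     0.    -0.001]
 [ 0.001 -0.297  0.955]
 [-0.    -0.955 -0.297]]
cam world [ 0.23265955 -0.5030141   0.37362687] fwd [-0.28470644 -0.08518945 -0.95482197]
center hits [ 0.12366135 -0.53974839  0.        ] [-0.03664808 -0.01377384 -0.23105597]
time_s: 1.38
position: [0.3899, -0.2168, 0.2612]
tool_rot: [[0.291, -0.0, 0.957], [-0.957, -0.0, 0.291], [0.0, -1.0, -0.0]]
ft_force: [-0.8, 0.1, 0.0]
grip_width: 0.0851
```

```bash
python3 - <<'E'
from h import *
d=shot("wrist","c_w1")
print(proj(d,[[.4506,-.221,.016],[.485,.023,.014],[.479,-.377,.02],[.357,-.0855,0.03]]).round())
E
```

```text
[[340. 137.]
 [ 87.  17.]
 [508. 158.]
 [173. 193.]]
```

View pics/c_w1.png

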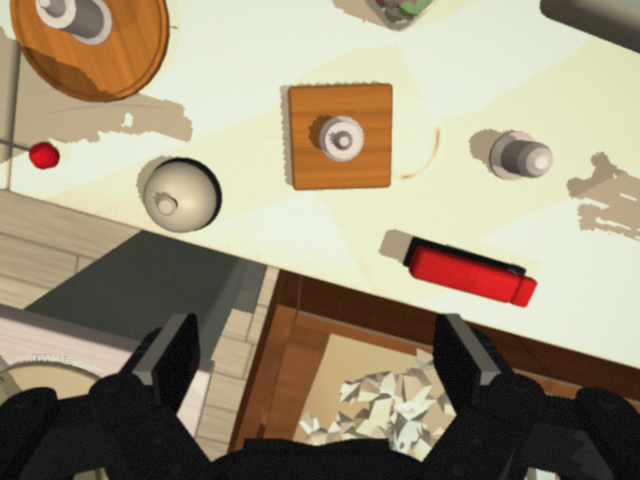

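The wrist view shows the block spanning (290–392, 85–188), the shoulder ring near (341,138), and the finial near (520,155). I zoom in to read the shoulder ring edges and measure by mask.

```bash
python3 - <<'E'
from h import *
d=shot("wrist")
f=d["frame"]
hsv=cv2.cvtColor(f,cv2.COLOR_RGB2HSV)
m=((hsv[...,0]>3)&(hsv[...,0]<22)&(hsv[...,1]>110)).astype(np.uint8)*255
m[:60]=0;m[200:]=0;m[:,:280]=0;m[:,400:]=0
cs,_=cv2.findContours(m,cv2.RETR_EXTERNAL,cv2.CHAIN_APPROX_NONE); c=max(cs,key=cv2.contourArea)
print("block", cv2.minAreaRect((plane(d,c.reshape(-1,2),.016)[:,:2]*1000).astype(np.float32)))
crop=f[100:180,285:400]; cv2.imwrite("pics/c_z.png",cv2.resize(crop,None,fx=6,fy=6,interpolation=cv2.INTER_CUBIC)[:,:,::-1])
# axis hypotheses: projections of shoulder circle & peg tip for block centre
E
```

```text
block ((449.6603698730469, -221.30874633789062), (94.15388488769531, 94.12557220458984), 18.892934799194336)
```

View pics/c_z.png

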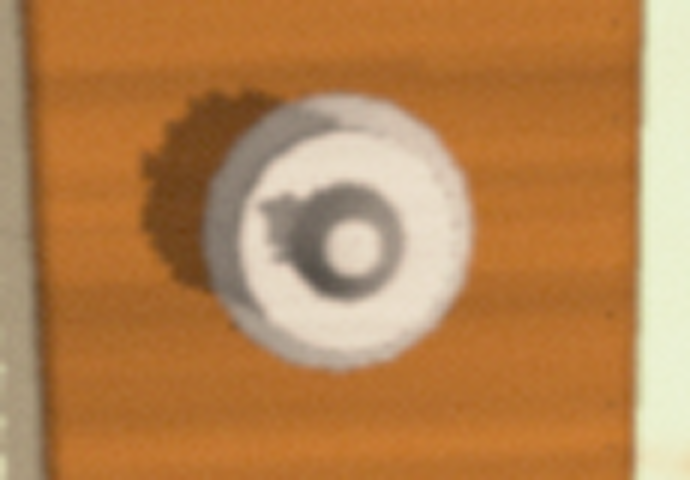

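```bash
python3 - <<'E'
from h import *
d=shot("wrist"); f=d["frame"]
print("sh",plane(d,[(343.3,139.6)],.04),"tip",plane(d,[(343.6,140.9)],.054))
g=cv2.cvtColor(f,cv2.COLOR_RGB2GRAY); hsv=cv2.cvtColor(f,cv2.COLOR_RGB2HSV)
m=((g>195)&(hsv[...,1]<60)).astype(np.uint8)*255
w=np.zeros_like(m); w[105:172,310:375]=m[105:172,310:375]
cs,_=cv2.findContours(w,cv2.RETR_EXTERNAL,cv2.CHAIN_APPROX_NONE); c=max(cs,key=cv2.contourArea)
P=plane(d,cv2.convexHull(c).reshape(-1,2),.04); print(cv2.boundingRect(c),cv2.minEnclosingCircle((P[:,:2]*1000).astype(np.float32)),circ(P))
E
```

```text
sh [[ 0.44985249 -0.22258823  0.04      ]] tip [[ 0.44938543 -0.22206147  0.054     ]]
(326, 122, 37, 36) ((450.85675048828125, -222.00091552734375), 16.964921951293945) (array([ 0.45019544, -0.22306448]), np.float64(0.015952034877210062))
```

Foot axis: (0.450, −0.222). Now I look at the large tier.

```bash
python3 -m inch '[[[1,1,6,2,0,0,0],[1,2,12,2,0,0,0],[1,3,18,2,0,0,0],[1,3,23,2,0,0,0],[1,3,23.7,2,0,0,0],[1,3,23.7,2,0,0,0],[1,3,23.7,2,0,0,0]]]'
python3 - <<'E'
from h import *
d=shot("wrist","d_w")
print(proj(d,[[.485,.023,.014],[.485,.023,.06],[.485,.023,.074]]).round(1))
E
```

```text
time_s: 2.4
position: [0.4205, 0.0196, 0.2813]
tool_rot: [[0.29, -0.0, 0.957], [-0.957, -0.0, 0.29], [0.0, -1.0, -0.0]]
ft_force: [0.2, -0.3, -0.2]
grip_width: 0.0851
[[332.9 129.7]
 [335.  131.5]
 [335.7 132.1]]
```

View pics/d_w.png

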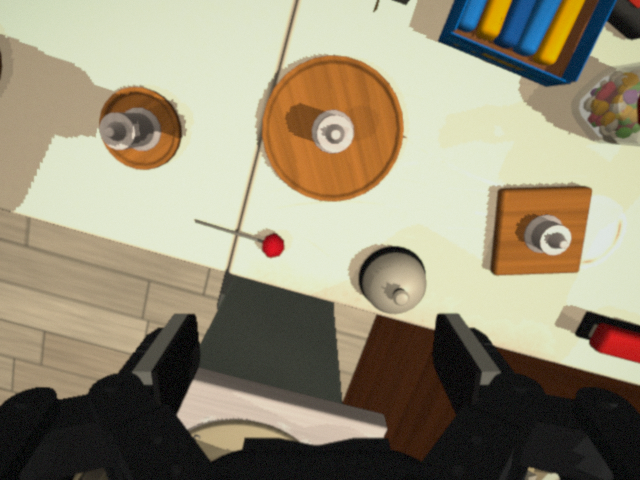

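Large tier plate is centred near (334,128) with the column near (334,132). I compute its centre, and the small tier's (140,128) too.

```bash
cat >> h.py <<'E'
def plates(d,z=.014,amin=800):
    f=d["frame"];hsv=cv2.cvtColor(f,cv2.COLOR_RGB2HSV)
    m=((hsv[...,0]>3)&(hsv[...,0]<22)&(hsv[...,1]>110)).astype(np.uint8)*255; m[300:]=0
    cs,_=cv2.findContours(m,cv2.RETR_EXTERNAL,cv2.CHAIN_APPROX_NONE)
    for c in cs:
        if cv2.contourArea(c)<amin: continue
        P=plane(d,cv2.convexHull(c).reshape(-1,2),z); o,r=circ(P)
        e=np.abs(np.linalg.norm(P[:,:2]-o,axis=1)-r)
        k=e<.002
        if k.sum()>8: o,r=circ(P[k])
        print(cv2.boundingRect(c),o.round(4),"r",round(r,4),"res",e.max().round(4))
E
python3 - <<'E'
from h import *
d=shot("wrist"); plates(d)
print("tip",plane(d,[(335,134)],.074), "foot sh", plane(d,[(550,238)],.04))
crop=d["frame"][95:170,285:385]; cv2.imwrite("pics/d_z.png",cv2.resize(crop,None,fx=6,fy=6,interpolation=cv2.INTER_CUBIC)[:,:,::-1])
E
```

```text
(491, 186, 101, 89) [ 0.4504 -0.2188] r 0.0626 res 0.0113
(99, 87, 82, 82) [0.4314 0.2055] r 0.0398 res 0.0009
(261, 56, 143, 145) [0.4834 0.0232] r 0.0693 res 0.0008
(455, 0, 143, 76) [ 0.6371 -0.1179] r 0.0582 res 0.0196
tip [[0.48333501 0.02313605 0.074     ]] foot sh [[ 0.44950315 -0.21543037  0.04      ]]
```

View pics/d_z.png

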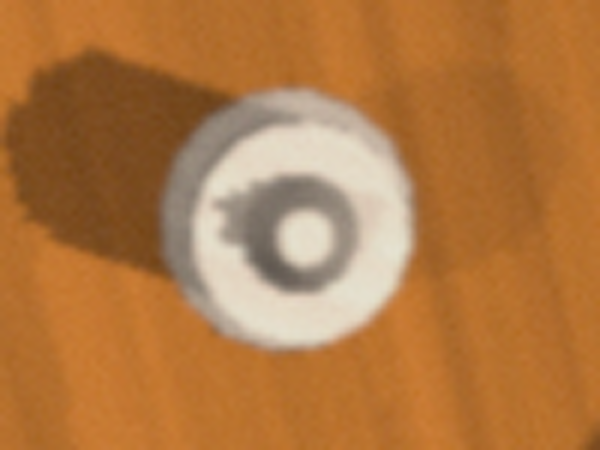

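Large tier axis: (0.4834, 0.0231). I move above it, descend and grip.

```bash
python3 -m inch '[[[1,3.3,0.35,-3,0,0,0],[1,6.3,0.35,-6,0,0,0],[1,6.3,0.35,-11,0,0,0],[1,6.3,0.35,-16,0,0,0],[1,6.3,0.35,-16,0,0,0],[1,6.3,0.35,-19,0,0,0],[1,6.3,0.35,-22,0,0,0],[1,6.3,0.35,-25,0,0,0],[1,6.3,0.35,-26.2,0,0,0],[1,6.3,0.35,-26.2,0,0,0],[1,6.3,0.35,-26.2,0,0,0],[-1,6.3,0.35,-26.2,0,0,0],[-1,6.3,0.35,-26.2,0,0,0],[-1,6.3,0.35,-26.2,0,0,0],[-1,6.3,0.35,-26.2,0,0,0],[-1,6.3,0.35,-26.2,0,0,0],[-1,6.3,0.35,-26.2,0,0,0],[-1,6.3,0.35,-26.2,0,0,0]]]' 60
python3 - <<'E'
from h import *
d=shot("wrist","e_w")
E
```

```text
time_s: 4.75
position: [0.4836, 0.0243, 0.0198]
tool_rot: [[0.292, 0.001, 0.957], [-0.957, -0.0, 0.292], [0.001, -1.0, 0.001]]
ft_force: [-0.0, -1.1, 5.4]
grip_width: 0.031
```

View pics/e_w.png

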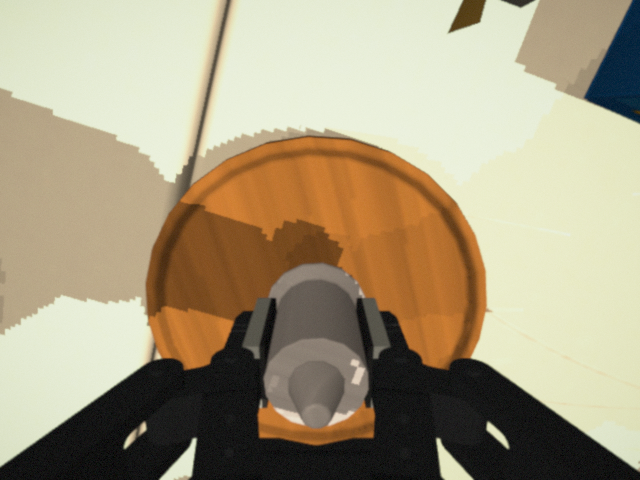

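The column is gripped between the pads (opening 31 mm). I lift and look.

```bash
python3 -m inch '[[[-1,0,0,1,0,0,0],[-1,0,0,3,0,0,0],[-1,0,0,6,0,0,0],[-1,0,0,10,0,0,0],[-1,0,-5,10,0,0,0],[-1,-1,-10,10,0,0,0],[-1,-2,-15,10,0,0,0],[-1,-3,-20,10,0,0,0],[-1,-3.4,-23,10,0,0,0],[-1,-3.4,-24.5,10,0,0,0],[-1,-3.4,-24.5,10,0,0,0],[-1,-3.4,-24.5,10,0,0,0],[-1,-3.4,-24.5,10,0,0,0]]]'
python3 - <<'E'
from h import *
d=shot("wrist","f_w");e=shot("side","f_s"); t=shot("top","f_t")
cv2.imwrite("pics/f_sz.png",cv2.resize(e["frame"][200:400,260:460],None,fx=3,fy=3,interpolation=cv2.INTER_CUBIC)[:,:,::-1])
E
```

```text
time_s: 6.42
position: [0.4495, -0.2195, 0.1194]
tool_rot: [[0.293, -0.0, 0.956], [-0.956, 0.0, 0.293], [-0.0, -1.0, -0.0]]
ft_force: [-0.5, 0.6, -4.4]
grip_width: 0.0309
```

View pics/f_w.png

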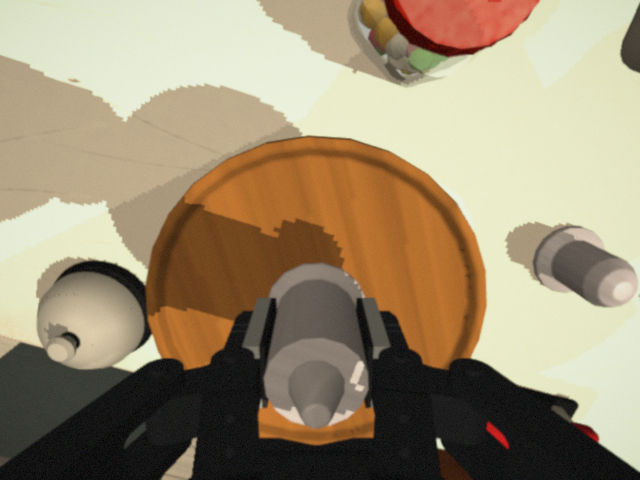

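View pics/f_sz.png

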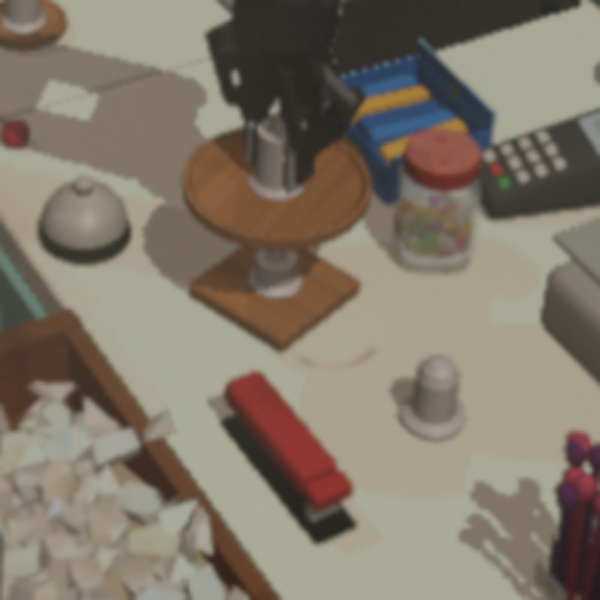

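Held level; the wrist view shows the plate arc (147–486, 137–) and the foot is directly below it in the side view. I measure the held plate against the foot.

```bash
cat >> h.py <<'E'
def held(d,z,R,rows=300):
    f=d["frame"];hsv=cv2.cvtColor(f,cv2.COLOR_RGB2HSV)
    m=((hsv[...,0]>3)&(hsv[...,0]<22)&(hsv[...,1]>110)).astype(np.uint8)*255; m[rows:]=0
    cs,_=cv2.findContours(m,cv2.RETR_EXTERNAL,cv2.CHAIN_APPROX_NONE); c=max(cs,key=cv2.contourArea).reshape(-1,2)
    c=c[c[:,1]<rows-3]; c=cv2.convexHull(c).reshape(-1,2); c=c[c[:,1]<rows-3]
    P=plane(d,c,z); o,r=circ(P); e=np.abs(np.linalg.norm(P[:,:2]-o,axis=1)-r); print("held",o.round(4),"r",round(r,4),"res",e.max().round(4),len(c))
E
python3 - <<'E'
from h import *
s=env.observe(); print(s["time_s"],s["position"],s["q"],s["qvel"])
d=shot("wrist"); held(d,s["position"][2]-.0198+.014,.07)
print("tip",plane(d,[(319,416)],s["position"][2]-.0198+.074))
E
```

```text
6.575 [ 0.44943011 -0.22003173  0.11938632] [-3.96666129e+01  2.36309176e+01  9.21403557e+01  1.42331414e-03
  6.42309480e+01  3.33345695e+01] [-0.33651021  0.03208099 -0.09767889  0.01811145  0.05133211 -0.12298616]
held [ 0.4488 -0.2189] r 0.0691 res 0.0005 36
tip [[ 0.44899383 -0.21994249  0.17358632]]
```

```bash
python3 -m inch '[[[-1,0.1,0,0,0,0,0],[-1,0.1,0,0,0,0,0],[-1,0.1,0,-1.5,0,0,0],[-1,0.1,0,-3,0,0,0],[-1,0.1,0,-4,0,0,0],[-1,0.1,0,-4.5,0,0,0],[-1,0.1,0,-5,0,0,0],[-1,0.1,0,-5.4,0,0,0],[-1,0.1,0,-5.7,0,0,0],[-1,0.1,0,-6,0,0,0],[-1,0.1,0,-6,0,0,0],[-1,0.1,0,-6,0,0,0]]]'
```

```text
time_s: 8.12
position: [0.4505, -0.2207, 0.0598]
tool_rot: [[0.292, 0.001, 0.957], [-0.957, -0.0, 0.292], [0.001, -1.0, 0.0]]
ft_force: [-0.8, 2.1, 4.7]
grip_width: 0.0306
```

It reached the predicted seated height (0.0598) with contact force. I press slightly, release and rise.

```bash
python3 -m inch '[[[-1,0,0,-0.1,0,0,0],[-1,0,0,-0.1,0,0,0],[0.3,0,0,0,0,0,0],[0.3,0,0,0,0,0,0],[1,0,0,0,0,0,0],[1,0,0,0,0,0,0],[1,0,0,0,0,0,0],[1,0,0,2,0,0,0],[1,0,0,5,0,0,0],[1,0,0,9,0,0,0],[1,-1,3,14,0,0,0],[1,-2,8,19,0,0,0],[1,-3,14,22,0,0,0],[1,-4,20,22,0,0,0],[1,-4,20,22,0,0,0],[1,-4,20,22,0,0,0]]]'
python3 - <<'E'
from h import *
e=shot("side","g_s"); t=shot("top","g_t"); w=shot("wrist","g_w")
a=cv2.resize(e["frame"][220:370,270:470],None,fx=4,fy=4,interpolation=cv2.INTER_CUBIC)[:,:,::-1]
cv2.imwrite("pics/g_sz.png",a)
plates(w)
print(plane(t,[(0,0)],0).round(2))
E
```

```text
time_s: 10.12
position: [0.4103, -0.0205, 0.2793]
tool_rot: [[0.293, 0.0, 0.956], [-0.956, -0.0, 0.293], [0.0, -1.0, 0.0]]
ft_force: [0.1, 0.1, 0.5]
grip_width: 0.0853
(454, 148, 148, 142) [ 0.4463 -0.2418] r 0.0774 res 0.0086
(60, 63, 82, 85) [0.4314 0.2048] r 0.04 res 0.0011
(613, 37, 27, 77) [ 0.6171 -0.29  ] r 0.0381 res 0.0047
(415, 0, 136, 50) [ 0.6313 -0.1132] r 0.0597 res 0.0127
[[1.24 1.08 0.  ]]
```

View pics/g_sz.png

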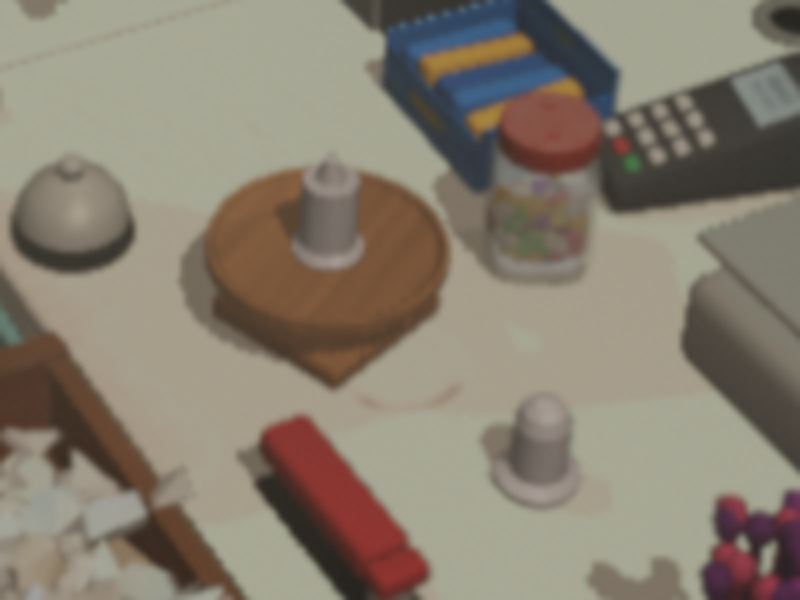

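View pics/g_w.png

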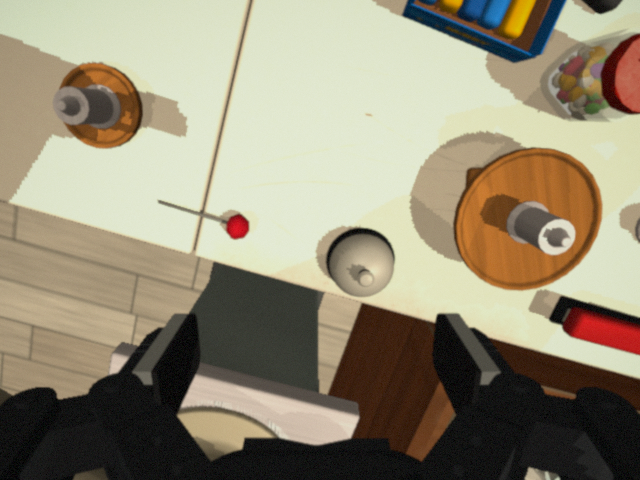

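The large tier sits level on the foot, bystanders undisturbed. I measure its peg, then go look at the medium tier, passing high over the small one.

```bash
python3 - <<'E'
from h import *
w=shot("wrist"); 
c=w["frame"][195:275,500:600]; cv2.imwrite("pics/g_z.png",cv2.resize(c,None,fx=6,fy=6,interpolation=cv2.INTER_CUBIC)[:,:,::-1])
print(plane(w,[(560,238)],.114), plane(w,[(555,235.5)],.1)); plates(w,.054)
E
python3 -m inch '[[[1,0,6,1,0,0,0],[1,0,12,1,0,0,0],[1,-1,18,1,0,0,0],[1,-1,24,1,0,0,0],[1,-2,30,1,0,0,0],[1,-2,36,1,0,0,0],[1,-2,42,1,0,0,0],[1,-2,42,1,0,0,0],[1,-2,42,1,0,0,0],[1,-2,42,1,0,0,0]]]'
python3 - <<'E'
from h import *
w=shot("wrist","h_w"); plates(w)
E
```

```text
[[ 0.45067809 -0.21323415  0.114     ]] [[ 0.44993558 -0.21787977  0.1       ]]
(454, 148, 148, 142) [ 0.4497 -0.218 ] r 0.0697 res 0.008
(60, 63, 82, 85) [0.4365 0.1849] r 0.036 res 0.0009
(587, 36, 53, 77) [ 0.5932 -0.2439] r 0.0314 res 0.0044
(414, 0, 137, 50) [ 0.6146 -0.1015] r 0.0549 res 0.0134
time_s: 11.58
position: [0.391, 0.3981, 0.2895]
tool_rot: [[0.289, 0.0, 0.957], [-0.957, -0.0, 0.289], [0.0, -1.0, -0.0]]
ft_force: [0.1, 1.3, -0.2]
grip_width: 0.0852
(461, 170, 76, 73) [0.4312 0.2091] r 0.0398 res 0.0011
(273, 80, 107, 109) [0.4476 0.4056] r 0.0532 res 0.0004
```

View pics/h_w.png

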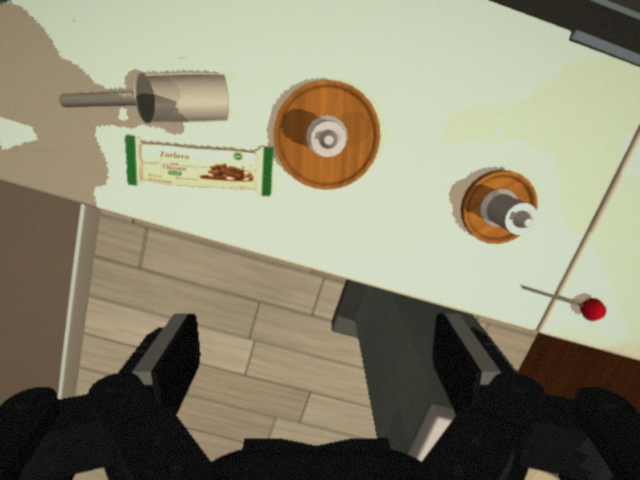

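View pics/g_z.png

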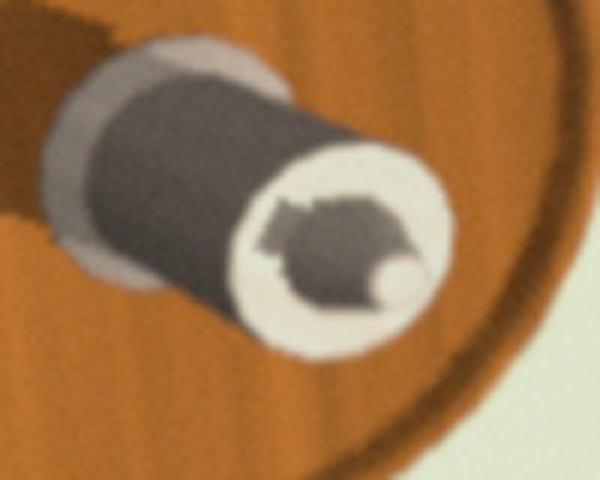

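Medium tier: plate centred (327,134), axis (0.4476, 0.4056). I check the settled pose and the peg tip, then grip.

```bash
python3 - <<'E'
from h import *
w=shot("wrist"); print(env.observe()["position"]); plates(w); print(plane(w,[(328.5,139)],.074))
E
```

```text
[0.39079253 0.39836059 0.28964468]
(461, 170, 76, 73) [0.4312 0.209 ] r 0.0398 res 0.001
(274, 80, 106, 109) [0.4476 0.4056] r 0.0532 res 0.0004
[[0.44799774 0.40538427 0.074     ]]
```

```bash
python3 -m inch '[[[1,3,0.6,-3,0,0,0],[1,5.75,0.6,-6,0,0,0],[1,5.75,0.6,-11,0,0,0],[1,5.75,0.6,-16,0,0,0],[1,5.75,0.6,-16,0,0,0],[1,5.75,0.6,-20,0,0,0],[1,5.75,0.6,-23,0,0,0],[1,5.75,0.6,-26,0,0,0],[1,5.75,0.6,-27,0,0,0],[1,5.75,0.6,-27,0,0,0],[1,5.75,0.6,-27,0,0,0],[-1,5.75,0.6,-27,0,0,0],[-1,5.75,0.6,-27,0,0,0],[-1,5.75,0.6,-27,0,0,0],[-1,5.75,0.6,-27,0,0,0],[-1,5.75,0.6,-27,0,0,0],[-1,5.75,0.6,-27,0,0,0],[-1,5.75,0.6,-27,0,0,0]]]'
python3 -m inch '[[[-1,0,0,1,0,0,0],[-1,0,0,3,0,0,0],[-1,0,0,7,0,0,0],[-1,0,0,12,0,0,0],[-1,0,-3,16,0,0,0],[-1,0,-8,18,0,0,0],[-1,0,-13,18,0,0,0],[-1,0,-18,18,0,0,0],[-1,0,-23,18,0,0,0],[-1,0,-28,18,0,0,0],[-1,0,-33,18,0,0,0],[-1,0,-38,18,0,0,0],[-1,0,-43,18,0,0,0],[-1,0,-48,18,0,0,0],[-1,0,-53,18,0,0,0],[-1,0,-53,18,0,0,0],[-1,0,-53,18,0,0,0]]]'
python3 - <<'E'
from h import *
s=env.observe();w=shot("wrist","i_w");held(w,s["position"][2]-.0198+.014,.054)
E
```

```text
time_s: 13.92
position: [0.448, 0.4054, 0.0198]
tool_rot: [[0.292, 0.001, 0.957], [-0.957, 0.0, 0.292], [0.0, -1.0, 0.001]]
ft_force: [-0.8, -1.1, 5.7]
grip_width: 0.0311
time_s: 16.05
position: [0.4475, -0.1241, 0.1993]
tool_rot: [[0.291, -0.001, 0.957], [-0.957, 0.001, 0.291], [-0.001, -1.0, -0.0]]
ft_force: [1.4, -0.1, -2.7]
grip_width: 0.0308
held [ 0.4526 -0.1416] r 0.0683 res 0.0083 37
```

View pics/i_w.png

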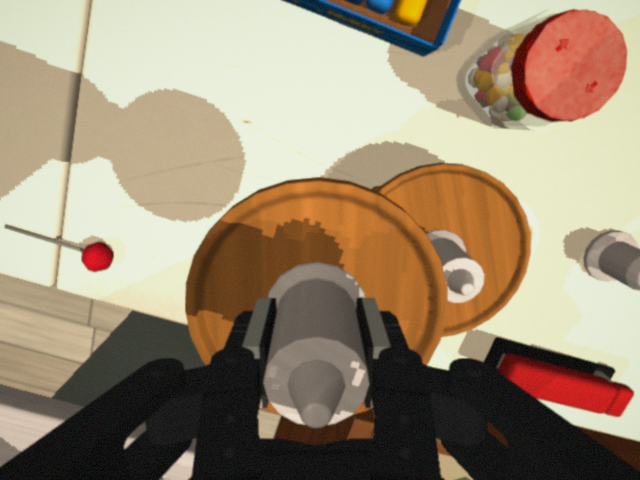

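The medium tier hangs level; the large tier's shoulder is visible at about (459,280). I measure that peg from here.

```bash
python3 - <<'E'
from h import *
w=shot("wrist")
c=w["frame"][220:310,410:510]; cv2.imwrite("pics/i_z.png",cv2.resize(c,None,fx=6,fy=6,interpolation=cv2.INTER_CUBIC)[:,:,::-1])
print(plane(w,[(468,288)],.114), plane(w,[(459,280)],.1),env.observe()["position"])
t=shot("top"); c=t["frame"][200:290,360:460]; cv2.imwrite("pics/i_t.png",cv2.resize(c,None,fx=6,fy=6,interpolation=cv2.INTER_CUBIC)[:,:,::-1])
E
```

```text
[[ 0.45049686 -0.21939174  0.114     ]] [[ 0.44973198 -0.21878259  0.1       ]] [ 0.4476707  -0.12351813  0.19936217]
```

View pics/i_z.png

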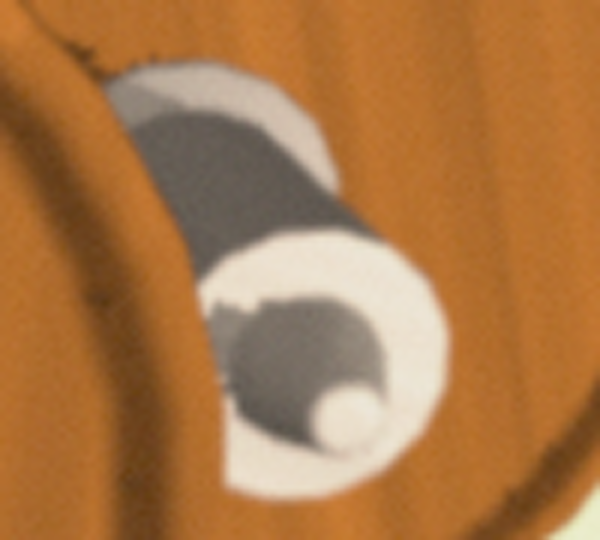

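View pics/i_t.png

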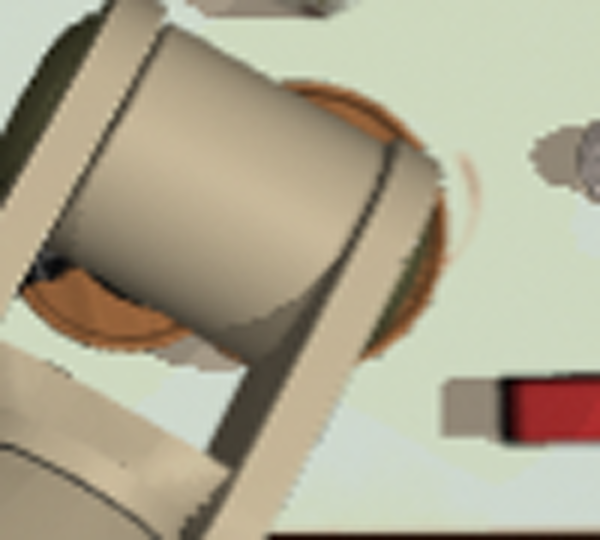

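```bash
python3 -m inch '[[[-1,0.1,-4,0,0,0,0],[-1,0.2,-8,0,0,0,0],[-1,0.2,-9.7,0,0,0,0],[-1,0.2,-9.7,-2,0,0,0],[-1,0.2,-9.7,-4,0,0,0],[-1,0.2,-9.7,-5,0,0,0],[-1,0.2,-9.7,-5,0,0,0],[-1,0.2,-9.7,-5,0,0,0],[-1,0.2,-9.7,-5,0,0,0]]]'
python3 - <<'E'
from h import *
e=shot("side"); cv2.imwrite("pics/j_sz.png",cv2.resize(e["frame"][200:350,270:470],None,fx=4,fy=4,interpolation=cv2.INTER_CUBIC)[:,:,::-1])
print(env.observe()["position"])
E
```

```text
time_s: 17.32
position: [0.4501, -0.2217, 0.15]
tool_rot: [[0.292, 0.001, 0.957], [-0.957, -0.001, 0.292], [0.001, -1.0, 0.001]]
ft_force: [-0.1, -0.3, -2.5]
grip_width: 0.031
[ 0.45000552 -0.22166249  0.14984512]
```

View pics/j_sz.png

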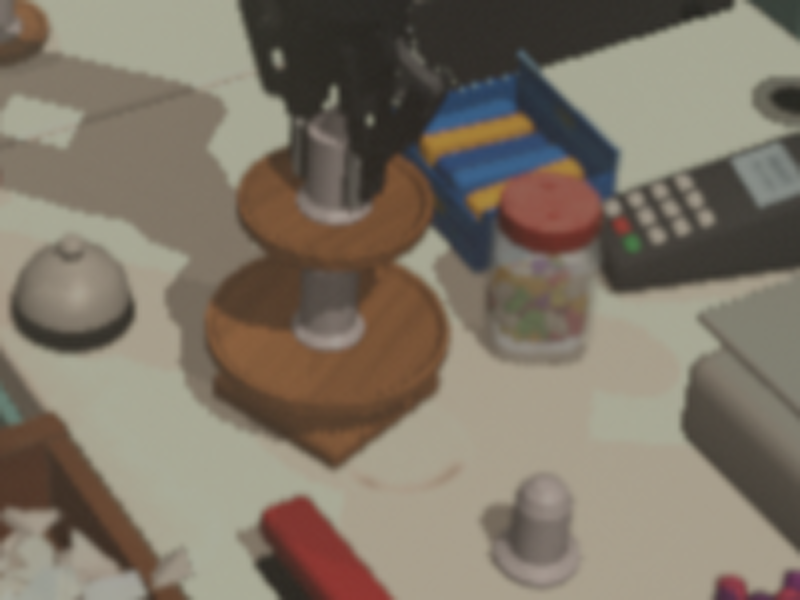

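Aligned over the peg. I lower it.

```bash
python3 -m inch '[[[-1,0,0,-1,0,0,0],[-1,0,0,-1.5,0,0,0],[-1,0,0,-2,0,0,0],[-1,0,0,-2.4,0,0,0],[-1,0,0,-2.7,0,0,0],[-1,0,0,-3,0,0,0],[-1,0,0,-3.1,0,0,0],[-1,0,0,-3.1,0,0,0],[-1,0,0,-3.1,0,0,0]]]'
```

```text
time_s: 18.5
position: [0.4501, -0.2217, 0.1197]
tool_rot: [[0.292, 0.001, 0.957], [-0.957, -0.001, 0.292], [0.001, -1.0, 0.001]]
ft_force: [-2.4, 2.3, 11.5]
grip_width: 0.0306
```

Seated at the predicted 0.1197. I release, rise and go to view the small tier.

```bash
python3 -m inch '[[[0.3,0,0,0.1,0,0,0],[0.3,0,0,0.1,0,0,0],[1,0,0,0.1,0,0,0],[1,0,0,0.1,0,0,0],[1,0,0,0.1,0,0,0],[1,0,0,3,0,0,0],[1,0,0,7,0,0,0],[1,0,0,12,0,0,0],[1,-1,5,16,0,0,0],[1,-2,11,17,0,0,0],[1,-4,17,17,0,0,0],[1,-6,23,17,0,0,0],[1,-7.8,29,17,0,0,0],[1,-7.8,35,17,0,0,0],[1,-7.8,41,17,0,0,0],[1,-7.8,42,17,0,0,0],[1,-7.8,42,17,0,0,0],[1,-7.8,42,17,0,0,0],[1,-7.8,42,17,0,0,0]]]'
python3 - <<'E'
from h import *
w=shot("wrist","k_w"); plates(w);t=shot("top"); print(env.observe()["position"])
e=shot("side"); cv2.imwrite("pics/k_sz.png",cv2.resize(e["frame"][200:350,270:470],None,fx=4,fy=4,interpolation=cv2.INTER_CUBIC)[:,:,::-1])
E
```

```text
time_s: 20.88
position: [0.3721, 0.1973, 0.2884]
tool_rot: [[0.289, 0.0, 0.957], [-0.957, -0.0, 0.289], [0.0, -1.0, 0.0]]
ft_force: [0.2, 0.9, 0.6]
grip_width: 0.0854
(286, 92, 79, 81) [0.4309 0.2069] r 0.0392 res 0.0003
[0.37205799 0.19762455 0.28839374]
```

View pics/k_w.png

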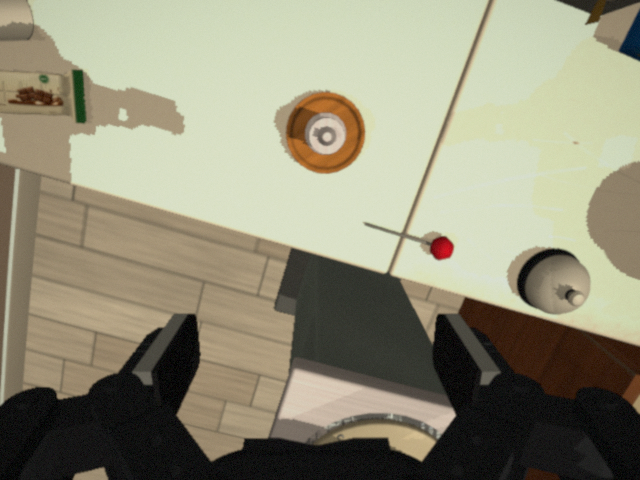

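View pics/k_sz.png

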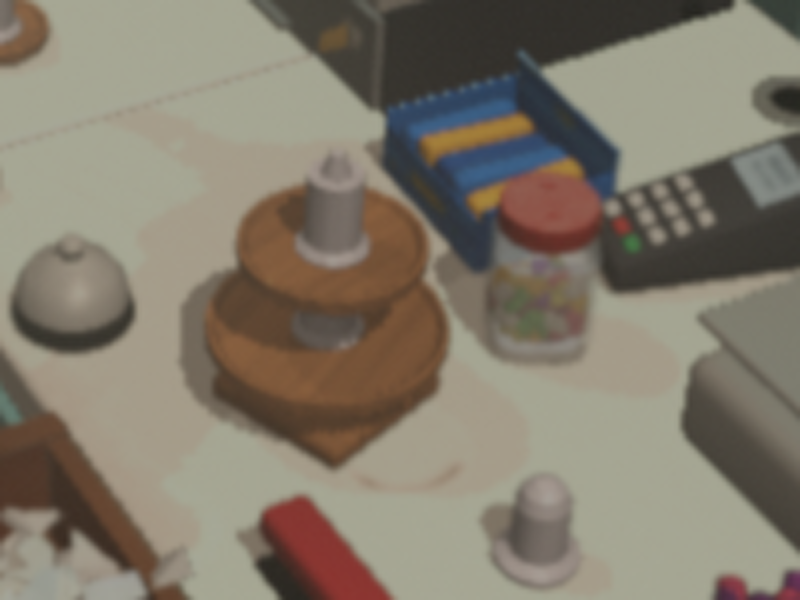

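Medium is seated level, and the small tier's axis is at (0.4309, 0.2069). I grip it, lift and carry.

```bash
python3 -m inch '[[[1,3,0.8,-3,0,0,0],[1,5.95,0.8,-6,0,0,0],[1,5.95,0.8,-11,0,0,0],[1,5.95,0.8,-16,0,0,0],[1,5.95,0.8,-16,0,0,0],[1,5.95,0.8,-20,0,0,0],[1,5.95,0.8,-23,0,0,0],[1,5.95,0.8,-26,0,0,0],[1,5.95,0.8,-26.9,0,0,0],[1,5.95,0.8,-26.9,0,0,0],[1,5.95,0.8,-26.9,0,0,0],[-1,5.95,0.8,-26.9,0,0,0],[-1,5.95,0.8,-26.9,0,0,0],[-1,5.95,0.8,-26.9,0,0,0],[-1,5.95,0.8,-26.9,0,0,0],[-1,5.95,0.8,-26.9,0,0,0],[-1,5.95,0.8,-26.9,0,0,0],[-1,5.95,0.8,-26.9,0,0,0]]]'
python3 -m inch '[[[-1,0,0,1,0,0,0],[-1,0,0,3,0,0,0],[-1,0,0,7,0,0,0],[-1,0,0,12,0,0,0],[-1,0,0,17,0,0,0],[-1,0,-4,21,0,0,0],[-1,0,-9,22.5,0,0,0],[-1,0,-14,22.5,0,0,0],[-1,0,-19,22.5,0,0,0],[-1,0,-24,22.5,0,0,0],[-1,0,-29,22.5,0,0,0],[-1,0,-33,22.5,0,0,0],[-1,0,-33,22.5,0,0,0],[-1,0,-33,22.5,0,0,0]]]'
python3 - <<'E'
from h import *
s=env.observe();w=shot("wrist","l_w");print(s["position"])
E
```

```text
time_s: 23.28
position: [0.4314, 0.2065, 0.0197]
tool_rot: [[0.292, 0.0, 0.957], [-0.957, 0.0, 0.292], [0.0, -1.0, 0.001]]
ft_force: [-1.0, 0.2, 5.3]
grip_width: 0.031
time_s: 25.02
position: [0.431, -0.1231, 0.2445]
tool_rot: [[0.291, -0.0, 0.957], [-0.957, 0.0, 0.291], [-0.001, -1.0, -0.0]]
ft_force: [0.4, 0.7, -1.8]
grip_width: 0.0308
[ 0.43102349 -0.12311019  0.2444564 ]
```

View pics/l_w.png

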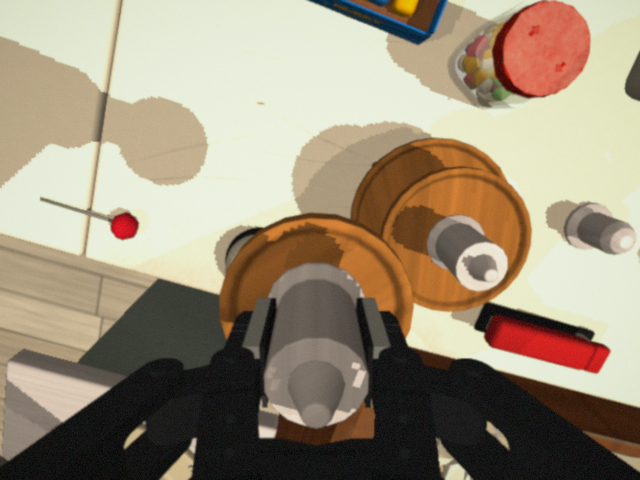

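Small tier is held level; medium's shoulder is near (482,267). I zoom in to measure.

```bash
python3 - <<'E'
from h import *
w=shot("wrist")
c=w["frame"][205:305,420:530]; cv2.imwrite("pics/l_z.png",cv2.resize(c,None,fx=6,fy=6,interpolation=cv2.INTER_CUBIC)[:,:,::-1])
f=w["frame"];g=cv2.cvtColor(f,cv2.COLOR_RGB2GRAY);hsv=cv2.cvtColor(f,cv2.COLOR_RGB2HSV)
m=((g>185)&(hsv[...,1]<60)).astype(np.uint8)*255
k=np.zeros_like(m);k[230:305,440:520]=m[230:305,440:520]
cs,_=cv2.findContours(k,cv2.RETR_EXTERNAL,cv2.CHAIN_APPROX_NONE); c=max(cs,key=cv2.contourArea)
P=plane(w,cv2.convexHull(c).reshape(-1,2),.16); print(cv2.boundingRect(c),circ(P),cv2.minEnclosingCircle((P[:,:2]*1000).astype(np.float32)))
E
```

```text
(457, 243, 51, 48) (array([ 0.44942716, -0.22060442]), np.float64(0.015320622699530263)) ((449.4102478027344, -220.59341430664062), 15.522980690002441)
```

View pics/l_z.png

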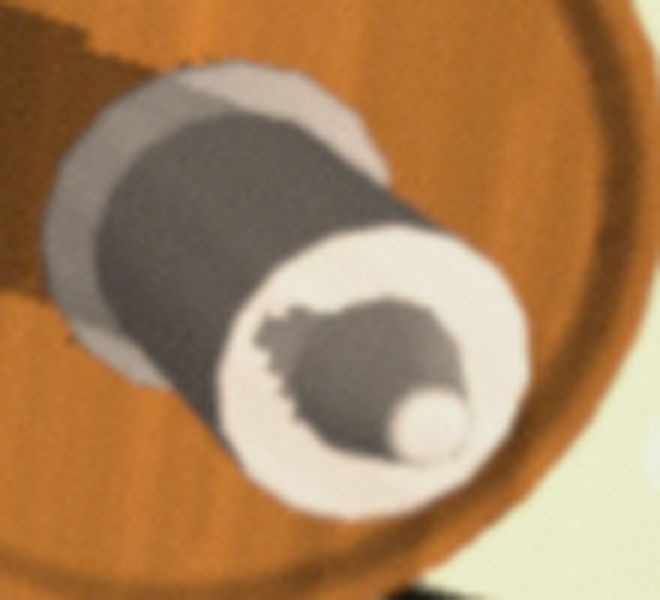

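```bash
python3 -m inch '[[[-1,0.9,-4,0,0,0,0],[-1,1.85,-8,0,0,0,0],[-1,1.85,-9.8,0,0,0,0],[-1,1.85,-9.8,-1.5,0,0,0],[-1,1.85,-9.8,-3,0,0,0],[-1,1.85,-9.8,-3.5,0,0,0],[-1,1.85,-9.8,-3.5,0,0,0],[-1,1.85,-9.8,-3.5,0,0,0],[-1,1.85,-9.8,-3.5,0,0,0]]]'
python3 - <<'E'
from h import *
e=shot("side"); cv2.imwrite("pics/m_sz.png",cv2.resize(e["frame"][180:330,270:470],None,fx=4,fy=4,interpolation=cv2.INTER_CUBIC)[:,:,::-1])
print(env.observe()["position"])
E
```

```text
time_s: 26.25
position: [0.45, -0.2216, 0.2098]
tool_rot: [[0.292, 0.001, 0.957], [-0.957, -0.001, 0.292], [0.001, -1.0, 0.0]]
ft_force: [0.5, -0.9, -1.5]
grip_width: 0.0306
[ 0.44990549 -0.22161683  0.20967199]
```

View pics/m_sz.png

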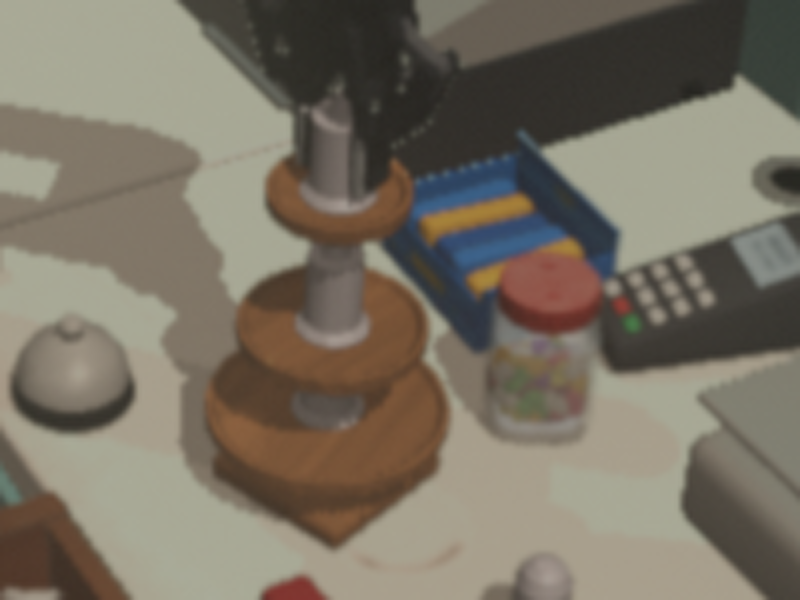

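Small tier is aligned above the peg. I lower it.

```bash
python3 -m inch '[[[-1,0,0,-1,0,0,0],[-1,0,0,-1.5,0,0,0],[-1,0,0,-2,0,0,0],[-1,0,0,-2.4,0,0,0],[-1,0,0,-2.7,0,0,0],[-1,0,0,-3,0,0,0],[-1,0,0,-3.1,0,0,0],[-1,0,0,-3.1,0,0,0],[-1,0,0,-3.1,0,0,0]]]'
```

```text
time_s: 27.42
position: [0.4502, -0.2218, 0.1796]
tool_rot: [[0.292, 0.002, 0.957], [-0.957, -0.001, 0.292], [0.002, -1.0, 0.001]]
ft_force: [-2.0, 1.2, 9.4]
grip_width: 0.0307
```

```bash
python3 -m inch '[[[0.3,0,0,0.1,0,0,0],[0.3,0,0,0.1,0,0,0],[1,0,0,0.1,0,0,0],[1,0,0,0.1,0,0,0],[1,0,0,0.1,0,0,0],[1,0,0,3,0,0,0],[1,0,0,7,0,0,0],[1,0,0,12,0,0,0],[1,0,0,12,0,0,0],[1,-1,-5,12,0,0,0],[1,-2,-10,12,0,0,0],[1,-3,-15,12,0,0,0],[1,-3,-16,12,0,0,0],[1,-3,-16,12,0,0,0],[1,-3,-16,12,0,0,0],[1,-3,-16,12,0,0,0]]]'
python3 - <<'E'
from h import *
w=shot("wrist","n_w"); print(env.observe()["position"])
e=shot("side"); cv2.imwrite("pics/n_sz.png",cv2.resize(e["frame"][180:330,270:470],None,fx=4,fy=4,interpolation=cv2.INTER_CUBIC)[:,:,::-1])
E
```

```text
time_s: 29.42
position: [0.4202, -0.3805, 0.2986]
tool_rot: [[0.293, 0.0, 0.956], [-0.956, -0.0, 0.293], [0.0, -1.0, 0.0]]
ft_force: [-0.4, 0.3, -0.8]
grip_width: 0.0852
[ 0.42015751 -0.38068777  0.29861707]
```

View pics/n_w.png

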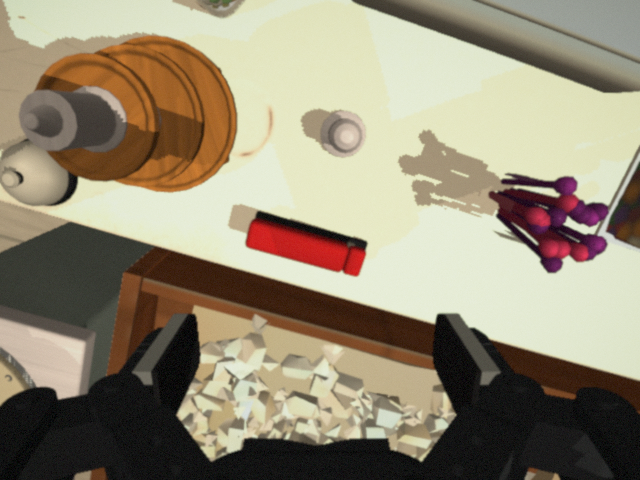

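View pics/n_sz.png

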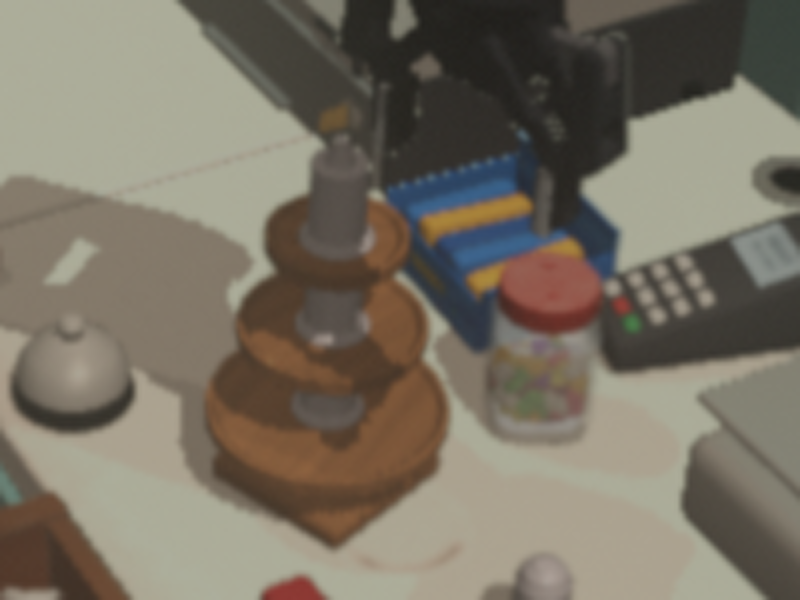

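All three tiers are seated and upright. The finial is at about (343,133); I zoom in on it.

```bash
python3 - <<'E'
from h import *
w=shot("wrist");c=w["frame"][95:170,300:390]; cv2.imwrite("pics/n_z.png",cv2.resize(c,None,fx=8,fy=8,interpolation=cv2.INTER_CUBIC)[:,:,::-1])
E
```

```text
(no output)
```

View pics/n_z.png

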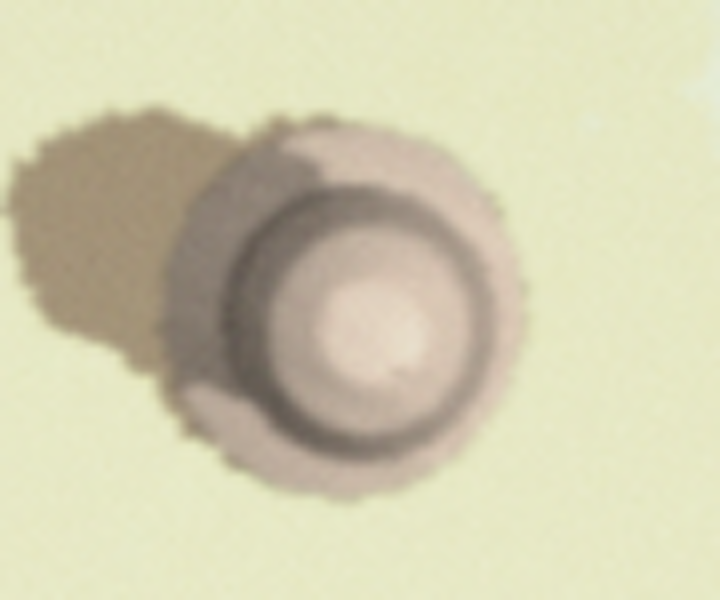

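```bash
python3 - <<'E'
from h import *
w=shot("wrist");print(plane(w,[(342.6,133.1)],.006),plane(w,[(345.8,135.5)],.05),plane(w,[(300+163/8,133),(300+525/8,133)],.006)); print(env.observe()["position"])
E
```

```text
[[ 0.48386696 -0.38940689  0.006     ]] [[ 0.48352288 -0.38977068  0.05      ]] [[ 0.47718101 -0.36721357  0.006     ]
 [ 0.49101513 -0.41234296  0.006     ]]
[ 0.41999245 -0.38117968  0.29849822]
```

Finial axis: (0.4837, −0.3896). I grip the shaft above the flange.

```bash
python3 -m inch '[[[1,3,-0.85,-4,0,0,0],[1,6.4,-0.85,-8,0,0,0],[1,6.4,-0.85,-13,0,0,0],[1,6.4,-0.85,-18,0,0,0],[1,6.4,-0.85,-18,0,0,0],[1,6.4,-0.85,-22,0,0,0],[1,6.4,-0.85,-25,0,0,0],[1,6.4,-0.85,-27.5,0,0,0],[1,6.4,-0.85,-28.6,0,0,0],[1,6.4,-0.85,-28.6,0,0,0],[1,6.4,-0.85,-28.6,0,0,0],[-1,6.4,-0.85,-28.6,0,0,0],[-1,6.4,-0.85,-28.6,0,0,0],[-1,6.4,-0.85,-28.6,0,0,0],[-1,6.4,-0.85,-28.6,0,0,0],[-1,6.4,-0.85,-28.6,0,0,0],[-1,6.4,-0.85,-28.6,0,0,0],[-1,6.4,-0.85,-28.6,0,0,0]]]'
python3 - <<'E'
from h import *
w=shot("wrist","o_w")
E
```

```text
time_s: 31.88
position: [0.484, -0.3903, 0.0128]
tool_rot: [[0.292, 0.001, 0.957], [-0.957, -0.001, 0.292], [0.001, -1.0, 0.0]]
ft_force: [-1.1, 0.6, 5.7]
grip_width: 0.0308
```

View pics/o_w.png

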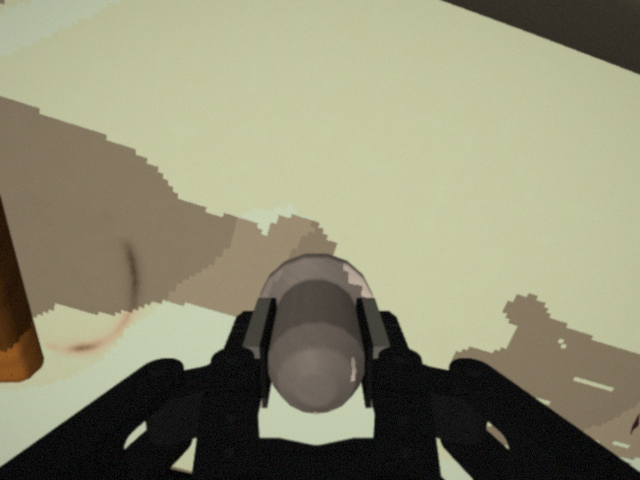

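```bash
python3 -m inch '[[[-1,0,0,1,0,0,0],[-1,0,0,4,0,0,0],[-1,0,0,9,0,0,0],[-1,0,0,14,0,0,0],[-1,0,0,19,0,0,0],[-1,0,0,24,0,0,0],[-1,-1,0,28,0,0,0],[-1,-2,2,28,0,0,0],[-1,-3.4,5,28,0,0,0],[-1,-3.4,7,28,0,0,0],[-1,-3.4,7,28,0,0,0],[-1,-3.4,7,28,0,0,0],[-1,-3.4,7,28,0,0,0]]]'
python3 - <<'E'
from h import *
w=shot("wrist","p_w"); print(env.observe()["position"])
E
```

```text
time_s: 33.55
position: [0.45, -0.3207, 0.292]
tool_rot: [[0.291, -0.0, 0.957], [-0.957, 0.0, 0.291], [-0.0, -1.0, -0.0]]
ft_force: [-0.0, 0.1, -1.1]
grip_width: 0.0304
[ 0.44995507 -0.32069023  0.29196623]
```

View pics/p_w.png

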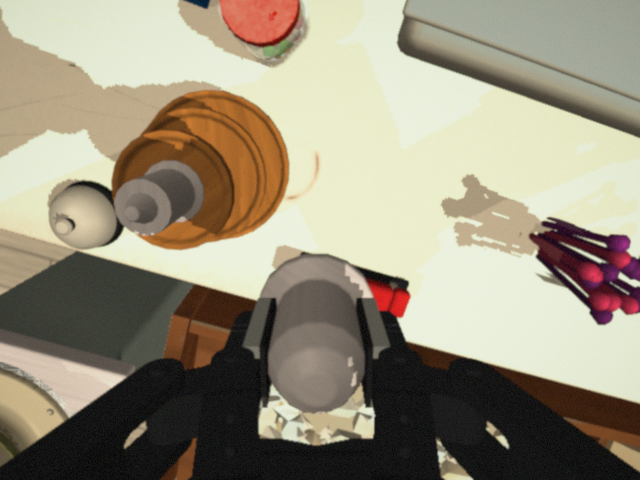

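The finial is held well; the small tier's shoulder shows near (144,207). I measure it.

```bash
python3 - <<'E'
from h import *
w=shot("wrist");c=w["frame"][155:255,95:205]; cv2.imwrite("pics/p_z.png",cv2.resize(c,None,fx=6,fy=6,interpolation=cv2.INTER_CUBIC)[:,:,::-1])
print(plane(w,[(144,207)],.22),plane(w,[(135,213)],.234))
E
```

```text
[[ 0.44974206 -0.22163217  0.22      ]] [[ 0.45001762 -0.22266662  0.234     ]]
```

View pics/p_z.png

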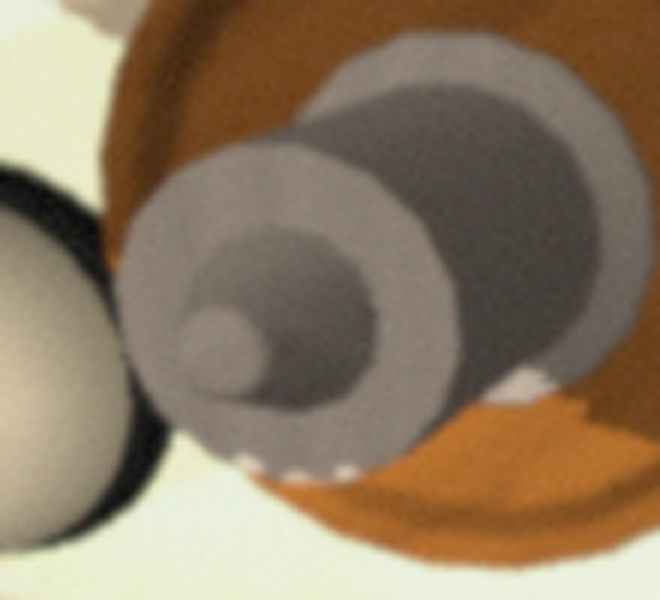

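```bash
python3 -m inch '[[[-1,0,4,0,0,0,0],[-1,0,8,0,0,0,0],[-1,0,9.85,0,0,0,0],[-1,0,9.85,0,0,0,0],[-1,0,9.85,-1.5,0,0,0],[-1,0,9.85,-3,0,0,0],[-1,0,9.85,-3,0,0,0],[-1,0,9.85,-3,0,0,0],[-1,0,9.85,-3,0,0,0]]]'
python3 - <<'E'
from h import *
e=shot("side"); cv2.imwrite("pics/q_sz.png",cv2.resize(e["frame"][150:300,270:470],None,fx=4,fy=4,interpolation=cv2.INTER_CUBIC)[:,:,::-1])
print(env.observe()["position"])
E
```

```text
time_s: 34.78
position: [0.45, -0.2221, 0.2629]
tool_rot: [[0.291, 0.001, 0.957], [-0.957, -0.001, 0.291], [0.001, -1.0, 0.001]]
ft_force: [-0.4, 0.9, -1.4]
grip_width: 0.031
[ 0.44998405 -0.22192305  0.26281193]
```

View pics/q_sz.png

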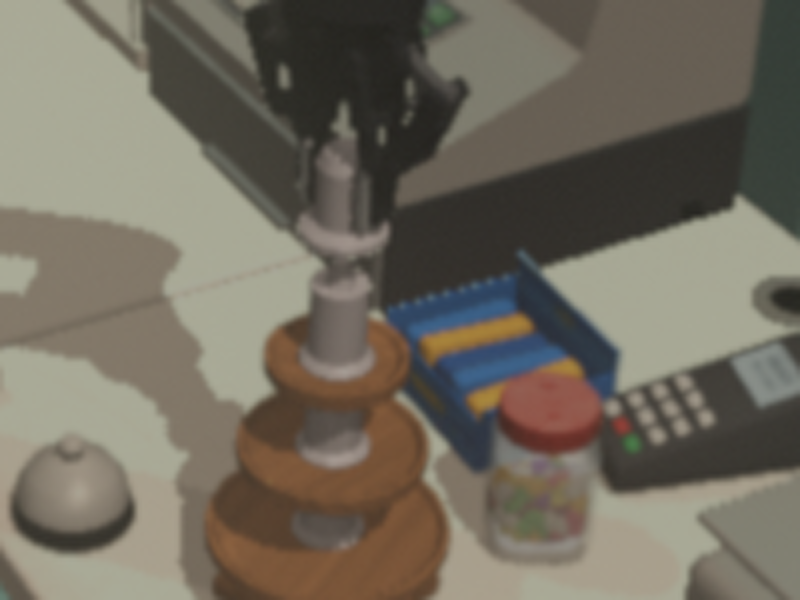

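The finial flange (343,232) is centred over the peg (342,268). I lower it.

```bash
python3 -m inch '[[[-1,0,0,-1,0,0,0],[-1,0,0,-1.5,0,0,0],[-1,0,0,-2,0,0,0],[-1,0,0,-2.4,0,0,0],[-1,0,0,-2.7,0,0,0],[-1,0,0,-3,0,0,0],[-1,0,0,-3.1,0,0,0],[-1,0,0,-3.1,0,0,0],[-1,0,0,-3.1,0,0,0]]]'
```

```text
time_s: 35.95
position: [0.4502, -0.2219, 0.2326]
tool_rot: [[0.292, 0.002, 0.957], [-0.957, -0.002, 0.292], [0.002, -1.0, 0.002]]
ft_force: [-1.1, 0.7, 8.9]
grip_width: 0.031
```

Seated at the predicted 0.2328 within 0.2 mm. I release, rise clear and back away.

```bash
python3 -m inch '[[[0.3,0,0,0.1,0,0,0],[0.3,0,0,0.1,0,0,0],[1,0,0,0.1,0,0,0],[1,0,0,0.1,0,0,0],[1,0,0,0.1,0,0,0],[1,0,0,3,0,0,0],[1,0,0,7,0,0,0],[1,0,0,12,0,0,0],[1,0,0,12,0,0,0],[1,-4,3,12,0,0,0],[1,-6,8,12,0,0,0],[1,-8,13,12,0,0,0],[1,-8,18,12,0,0,0],[1,-8,20,12,0,0,0],[1,-8,20,12,0,0,0],[1,-8,20,12,0,0,0]]]'
python3 - <<'E'
from h import *
e=shot("side"); cv2.imwrite("pics/r_sz.png",cv2.resize(e["frame"][190:390,270:470],None,fx=3,fy=3,interpolation=cv2.INTER_CUBIC)[:,:,::-1])
w=shot("wrist","r_w");t=shot("top"); cv2.imwrite("pics/r_t.png",cv2.resize(t["frame"][175:290,310:510],None,fx=4,fy=4,interpolation=cv2.INTER_CUBIC)[:,:,::-1])
E
```

```text
time_s: 37.95
position: [0.3699, -0.0222, 0.3508]
tool_rot: [[0.291, -0.001, 0.957], [-0.957, 0.0, 0.291], [-0.0, -1.0, -0.001]]
ft_force: [0.0, -0.4, -0.3]
grip_width: 0.0854
```

View pics/r_sz.png

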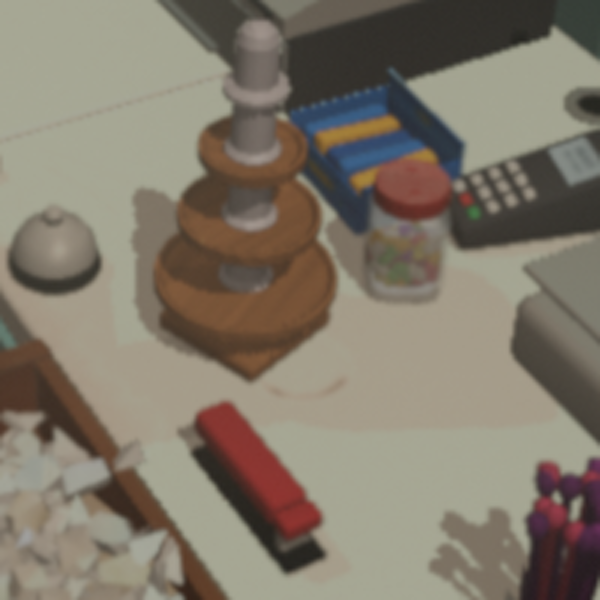

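View pics/r_w.png

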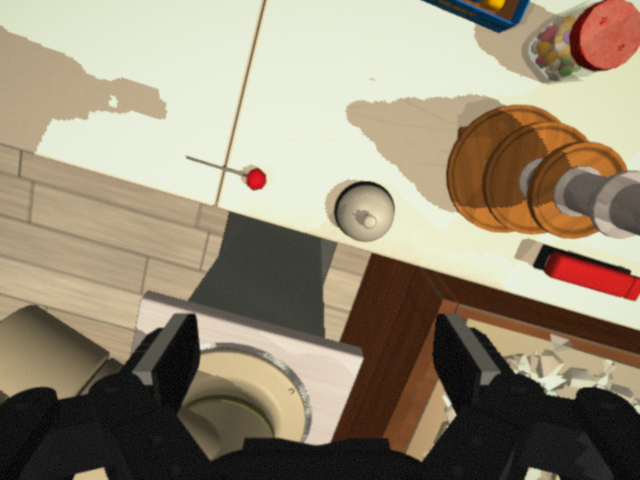

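View pics/r_t.png

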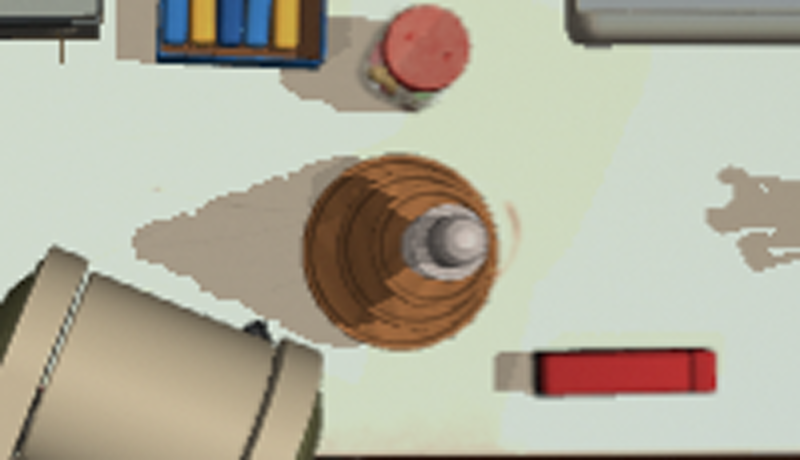

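The stand is complete and upright. The jar (428,47) and stapler (625,372) sit at the same top-view pixels as at the start, and the bell looks unmoved in the side view. I hand in.

```bash
python3 -c "
from rig import env
print(env.observe()['time_s']); print(env.close_job())"
```

```text
38.1
the job is handed in; nothing more can be done
None
```

I built the sweet stand on its foot in the order asked: large tier, medium tier, small tier, then the finial. I released each part once it was down, backed the arm clear, and handed the job in at 38.1 s.

- **Seating:** all four parts stopped within about 0.2 mm of the height expected for fully seated. Light contact forces of 5 to 12 N showed each one was resting on the part below.
- **Final look:** the side, top and wrist views show the stack straight and level, with the gripper open and clear.
- **Bystanders:** the jar and stapler are at their starting pixels in the top view. The bell is hidden by the arm in the last top view, but in the side view it hasn't moved.
- **Disagreement:** at the edge of the wrist view, position readings differed by up to about 7 mm from those taken near its centre. I relied on near-centre and close-up readings instead. No check failed.

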